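# Put the hand meter away in the bench cabinet

### The arm

A 6-joint arm with a two-finger parallel gripper is mounted at the origin on the work surface. World frame = base frame: x ahead of the robot, y to its left, z up, the work surface at z = 0. Lengths are in mm, angles in rad, forces in N, time in s.
With the tool pointing down it reaches from about 350 to 775 mm from the base axis. Payload 7.3 kg.
Tool frame: the origin (TCP) lies midway between the tips of the shut fingers; the grasp point (between the pads) lies 19 mm behind it (bot.tcp_to_grasp is the distance from the TCP to the grasp point, in mm); z points along the fingers, y is the line along which they close (so a half turn about z gives the same grasp; the last joint's range is limited). The gripper opens to 92 mm and grips with 3 to 60 N. Pads are 19 mm wide; open, the fingers measure 130 mm over their backs; the gripper's body (75 mm by 190 mm) begins 47 mm behind the grasp point.
Start: joints at [1.059, 0.342, 1.524, -0, 1.275, -0.146], TCP at [187.779, 490.293, 193.341] pointing down, gripper open.
Joint ranges: [-2.53, 2.53], [-0.77, 2.02], [0.04, 2.7], [-1, 4.14], [0.28, 2.66], [-3.11, 3.11]. Speed limits (rad/s): [2.57, 2.57, 3.14, 3.14, 3.14, 3.14].

### API

Orientations are given as [roll, pitch, yaw] about the fixed x, y, z axes, in that order (R = Rz(yaw) Ry(pitch) Rx(roll)).
In Python, from plant import bot, viewer gives the robot as it stands. The module is installed in compiled form; this text tells all that it offers.
- The arm moves only by the shell command python3 -m handwheel 'ROWS'. ROWS is text: rows parted by semicolons, each of 7 numbers parted by spaces: the shift along the tool's x, y, z scaled (see below), then the turn, a rotation vector about the tool's x, y, z scaled (see below), then the opening, from -1 (shut) to 1 (fully open), so that 0 is half open. In form: tx ty tz rx ry rz gripper; .... A call has 1 to 8 rows; each row is the pose to reach, as a shift and turn from the pose commanded when the call began, along the tool's axes at that moment, turning the shorter way round; what a row does not reach only later rows make up. The controller multiplies each number of a shift by 10 cm and each number of a turn by pi rad. A row lasts 1/12 s, in which the tool goes at most 41.7 mm and 7.16 degrees, less where a joint would pass 70% of its speed; a pose out of reach is approached as far as the arm can. A call with a number of a shift or a turn outside -1 to 1 is refused whole. A call with a gripper value outside its range is refused whole. The fingers move at their own pace and stop on an object; the grip force is fixed at half the most. Time passes only in rows, so rows that repeat a pose let the fingers close. It gives the time, the measured TCP pose, the force, the opening and the grip force at its end, in the units of the state.
- bot.get_obs(): the state, without advancing time (a new reading comes with each control period).
- viewer.capture(name): name is "scene" or "side" or "wrist"; returns a dict with "frame" (480x640x3 uint8, red, green, blue), "fov_y" (degrees; the focal length in pixels is half the picture's height over the tangent of half this angle, whatever the lens; pixels are square), "cx", "cy" (the principal point, pixels), "dist_coeffs" ([k1, k2, p1, p2, k3] as OpenCV has them; the pictures are not rectified), "T" (4x4, takes a point from camera to world coordinates). Camera axes: x right, y down, z forward; pixel columns grow to the right and rows downward; lengths in mm; the calibration is good to about 2 mm. A picture is of the moment at which its call begins. There is no depth.
- bot.close_job(): hands the job in; it is judged then, once.
Trained networks look in a picture, given as the dict that the camera call returned (one of the last four; its "shot" number tells which), for a name from the list of things; names that differ only in an ending like _2 or _b are one class to them, and where a whole thing is asked for, a point or a joint stands for the part that bears it (a point fixed in the world has none). Each returns a list of dicts, best first, with "score" (0 to 1); they miss things now and then, are a little off and sometimes report something else, mostly with a low value. They report only what shows in the picture. A call takes as long as a camera call. They do not tell look-alikes from the thing itself.
- viewer.recognise(target, picture): "centre" ([column, row] in pixels, amid what is visible of it).
- viewer.cut_out(target, picture): "pixels" (480x640 bool, what is visible of it) and "centre" ([column, row] in pixels, amid what is visible of it).
The state is a dict: "time": time; "joint_positions": joint angles; "dq": joint speeds; "tau": joint torques, N m; "tool_pos": TCP position; "tcp_rot": TCP orientation; "contact_force": force on the tool from outside, world axes, zero at the start; "moment": the same for the moment, N m; "grip_width": finger opening in mm; "finger_force": force on a finger pad.
Only numpy, scipy, OpenCV 4.12 (cv2) and the standard library are available. Lean on these libraries where they do the work, as an engineer would, in place of code of your own. Each camera call takes 0.05 s, during which the arm holds its last target. There are 200 camera calls.

### The job

Hang the hand meter by its bail on the hook inside the small top-opening bench cabinet, letting neither the meter nor the gripper touch the rim of the opening. Then, leaving the meter hanging, shut the rebated leaf fully first and the flanged leaf fully last so that its flange laps over the rebate. Leave the other things on the bench where they are.

Things in the scene. Friction and masses are not known exactly. Their poses are not given: they have to be found in the camera images.
- meter_centre (a point): Centre of the hand meter, half-way up: 63 mm above its foot. Axes = the meter's: z up, x across its width, y through its thickness (dial and screen on the -y face). It stands upright and loose on the bench, left or right of the cabinet; about 0.25 kg. Grey plastic body 64 (x) x 32 (y) x 80 (z) mm with an upright steel bail on top, 126 mm tall in all.
- bail_bar (a point): Middle of the underside of the bail's crossbar, 118 mm above the foot; this rests on the hook. Bail: rectangular stirrup, 48 mm wide outside (meter x), 8 mm thick; 8 mm square uprights at x = +-20 mm, crossbar from 118 to 126 mm. Window below the crossbar 32 wide, 38 mm high. Gripped from above across its width (fingers closing along meter x, on the uprights) the window stays free.
- meter: The hand meter; origin at the centre of its foot, axes as for meter_centre. When hung, its dial may face either way. Hung on the hook, its foot is 20 mm above the bench.
- cabinet: Grey steel cabinet fixed on the bench, 186 (x) x 176 (y) x 158 (z) mm, open only at its top; origin at the centre of its underside; z up, y from the flanged leaf's hinge to the rebated leaf's hinge, x along the hinges. Position and yaw vary. Floor 6 mm thick.
- rim: The flat rim (frame) of the cabinet's top opening, 6 mm thick, upper face 158 mm above the bench, not to be touched by meter or gripper. The opening in it is 150 (cabinet x) x 140 (cabinet y) mm, centred. Origin and axes as the cabinet's.
- hook: Steel hook, 8 mm round bar, inside the cabinet; origin, axes as the cabinet's. Runs level at x = 0 from the +y wall (rebated leaf's side) towards -y, upper side 138 mm above the bench; tip turned up to 150 mm, foremost point y = -4 mm. The meter's body cannot pass it from above: lower it on the -y side of the tip, move +y with the hook through the bail's window, then set down.
- hook_seat (a point): Point on top of the hook's level bar where the crossbar should rest: cabinet (0, 20, 138) mm, 20 mm below the rim's upper face. Axes = the cabinet's. The level seat runs from cabinet y = 8 to about 50 mm.
- hook_tip (a point): Top of the hook's upturned tip: cabinet (0, 0, 150) mm.
- rebated (a joint): Angle of the rebated leaf (aluminium, 172 mm long, 8 mm thick, hinge on the cabinet's +y side; the last 13.5 mm at its free edge is a thin lower lip): 0 = shut, flat; 1.57 = upright; starts at 2.1 to 2.35, leaning outward; stops at 2.4. Stiff hinge (0.13 N m), stays where left, must be pushed all the way (2 to 5 N at the edge).
- flanged (a joint): Angle of the flanged leaf (like the other, hinge on the cabinet's -y side; from its free edge a thin flange, flush with the outer face, sticks out 12.5 mm and laps over the other's step when shut). Same values, start and stiffness. Shut first, it blocks the rebated leaf.
- rebated_hinge (a point): Middle of the rebated leaf's hinge axis, cabinet (0, 76, 163) mm; the axis is along cabinet x and lies at mid-thickness of the leaf. Shut, the leaf's upper face is 167 mm above the bench.
- flanged_hinge (a point): Middle of the flanged leaf's hinge axis, cabinet (0, -76, 163) mm; otherwise as rebated_hinge.
- rebated_edge (a point): Middle of the rebated leaf's free edge (end of its lip), 75.5 mm from the hinge axis.
- flanged_edge (a point): Middle of the flanged leaf's free edge (end of its flange), 88 mm from the hinge axis.
- spool: Bystander: steel spool 68 mm across, 50 mm tall, standing on the bench on the other side of the cabinet from the meter. Origin under its centre.
- bottle: Bystander: small clear bottle 44 mm across, 110 mm tall. Origin under its centre.
- tray: Bystander: grey open tray 110 x 150 x 45 mm. Origin under its centre.
There are look-alikes about, which are no part of the job. Leave any blue or purple look-alike of the meter alone.

How it is judged (in metres and radians):
On the way, in this order (a step that is already met when the one before it is completed fails the run):
1. the meter hangs on the hook by its bail, let go (z of bail_bar in the frame of hook_seat between -0.005 and 0.005 m and y of bail_bar in the frame of hook_seat between -0.01 and 0.035 m and angle between meter's own z axis and vertical below 0.25 rad and contact force between meter and hook above 0.5 N and contact force between the fingers and meter below 0.1 N), for 0.2 s.
2. the rebated leaf is shut while the flanged leaf is still open (value of joint rebated below 0.08 rad and value of joint flanged above 0.4 rad), for 0.1 s.
3. the flanged leaf is shut over it (value of joint each of flanged, rebated below 0.08 rad), for 0.1 s.
At the end, for the whole second after the job is handed in: The meter hangs at rest on the hook by its bail: crossbar within 5 mm of the hook's upper side, 10 mm before to 35 mm beyond hook_seat along the hook, bearing on it, within 0.25 rad of upright; both leaves within 0.08 rad (about 5 mm at the edge) of shut (all of step 3 and z of bail_bar in the frame of hook_seat between -0.005 and 0.005 m and y of bail_bar in the frame of hook_seat between -0.01 and 0.035 m and angle between meter's own z axis and vertical below 0.25 rad and contact force between meter and hook above 0.5 N and linear speed of meter below 0.03 m/s); the robot touches nothing.
It fails at once if the meter or the robot touches the rim of the opening (over 1 N) (contact force between rim and anything else above 1 N).
It fails at once if the spool, the bottle or the tray is moved by more than 20 mm (distance of any of spool, bottle, tray from where it was at the start of the episode above 0.02 m).
It also fails if it takes over 72 s, if anything falls off the work surface, if the arm or the gripper's body presses on something with over 40 N, if the wrist force passes 120 N, or if a joint passes its speed limit or range.

## Working session

There is one attempt and no reset: what is moved stays moved. The work goes in short steps, Python scripts to look and compute and a shell command to move; the robot and the scene stay as the last step left them, time stands still between calls to the robot, and variables do not carry over. Pictures are saved under pics/ and viewed, at most 10 in all, crops included, and the job is handed in when it is done.

```bash
mkdir -p pics; cat > h.py <<'E'
import numpy as np, cv2
from scipy.spatial.transform import Rotation as R
from plant import bot, viewer
def K(c):
    f=240/np.tan(np.radians(c["fov_y"])/2); return np.array([[f,0,c["cx"]],[0,f,c["cy"]],[0,0,1]])
def ray(c,px):
    p=cv2.undistortPoints(np.array([[px]],float),K(c),np.array(c["dist_coeffs"],float))[0,0]
    T=np.array(c["T"]); d=T[:3,:3]@np.array([p[0],p[1],1]); return T[:3,3],d/np.linalg.norm(d)
def atz(c,px,z):
    o,d=ray(c,px); return o+d*(z-o[2])/d[2]
def proj(c,P):
    T=np.linalg.inv(np.array(c["T"])); P=np.atleast_2d(np.array(P,float))
    return cv2.projectPoints(P,cv2.Rodrigues(T[:3,:3])[0],T[:3,3],K(c),np.array(c["dist_coeffs"],float))[0][:,0]
def tri(a):
    A=np.zeros((3,3));b=np.zeros(3)
    for c,px in a:
        o,d=ray(c,px);M=np.eye(3)-np.outer(d,d);A+=M;b+=M@o
    return np.linalg.solve(A,b)
def save(c,n,box=None,s=1):
    im=c["frame"][:,:,::-1]
    if box: im=im[box[1]:box[3],box[0]:box[2]]
    cv2.imwrite("pics/"+n,cv2.resize(im,None,fx=s,fy=s,interpolation=cv2.INTER_CUBIC))
E
python3 - <<'E'
from h import *
np.set_printoptions(precision=1,suppress=True)
C={n:viewer.capture(n) for n in("scene","side","wrist")}
save(C["scene"],"a.png");save(C["side"],"b.png")
for n,c in C.items():
    print(n,c["fov_y"],np.array(c["T"])[:3].tolist())
    for t in("meter","bail_bar","cabinet","hook_tip","rebated_edge","flanged_edge","rebated_hinge","flanged_hinge","spool","bottle","tray"):
        print(t,[(np.round(r["centre"],1).tolist(),round(r["score"],2)) for r in viewer.recognise(t,c)])
print(bot.get_obs())
E
```

```text
scene 57.16588142067729 [[0.2191351498724685, 0.6048344395833261, -0.7656076585198811, 1257.327354771299], [0.9756120793240539, -0.1256307649547647, 0.17999439317344432, -189.61305369364115], [0.012682932128122102, -0.7863791779992682, -0.6176139017556427, 721.1628747681592]]
meter [([145.7, 281.0], 0.84), ([186.4, 277.1], 0.6), ([164.4, 247.2], 0.59)]
bail_bar [([143.1, 277.8], 0.6), ([185.4, 273.0], 0.57), ([167.8, 243.6], 0.57)]
cabinet [([338.1, 245.3], 0.86)]
hook_tip [([352.3, 228.5], 0.64), ([499.9, 295.6], 0.25)]
rebated_edge [([374.5, 204.6], 0.8), ([187.0, 273.3], 0.24)]
flanged_edge [([285.2, 217.3], 0.74)]
rebated_hinge [([376.0, 200.5], 0.75)]
flanged_hinge [([289.6, 217.7], 0.9)]
spool []
bottle [([167.2, 320.9], 0.62)]
tray [([498.8, 297.3], 0.96), ([351.8, 229.8], 0.5)]
side 45.458898319559474 [[0.7692576317019213, -0.4155421333077337, 0.4853528937942049, -90.47204474921767], [-0.6386351838797361, -0.5234712417434778, 0.5640239010701911, -727.6469000961642], [0.019692586910985407, -0.7438431249353582, -0.6680640744024142, 952.1262411714481]]
meter [([408.0, 360.6], 0.
[... 698 characters left out ...]
[0.9340670421947715, -0.3433361358577025, -0.0981787069573162, 515.7674514226104], [-0.0013640316531228702, 0.27150271870924225, -0.9624367060493576, 383.79718088611224]]
meter []
bail_bar []
cabinet []
hook_tip []
rebated_edge []
flanged_edge []
rebated_hinge []
flanged_hinge []
spool []
bottle []
tray []
{'time': 1.8, 'joint_positions': array([ 1.1,  0.3,  1.5, -0. ,  1.3, -0.1]), 'dq': array([ 0.,  0.,  0.,  0., -0., -0.]), 'tau': array([ -0. , -43.1, -24.4,   0.1,   0. ,  -0. ]), 'tool_pos': array([187.8, 490.3, 193.3]), 'tcp_rot': array([3.1, 0. , 2.8]), 'contact_force': array([-0.2,  0.8, -0.2]), 'moment': array([-0.1,  0. , -0. ]), 'finger_force': 0.0, 'grip_width': 92.23914996729114}
```

View pics/a.png

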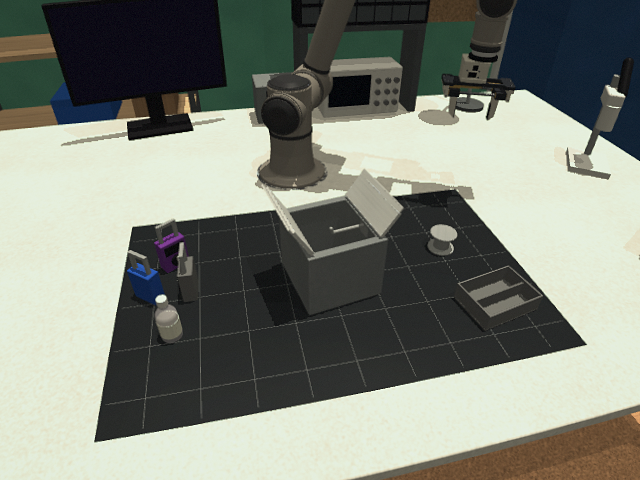

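View pics/b.png

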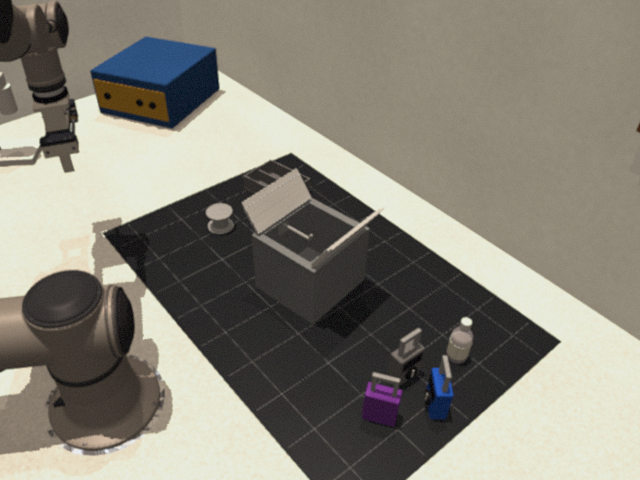

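Candidates for the meter in the scene view are blue (145,281), purple (168,248) and grey (187,275). In the side view they are blue (440,391), purple (383,398) and grey (408,360). Only the grey one fits "grey plastic body with steel bail", so I'll check it in an enlarged crop.

```bash
python3 - <<'E'
from h import *
np.set_printoptions(precision=1,suppress=True)
s=viewer.capture("scene");d=viewer.capture("side")
a=cv2.resize(s["frame"][200:350,110:230,::-1],None,fx=3.3,fy=3.3,interpolation=2)
b=cv2.resize(d["frame"][310:435,350:480,::-1],None,fx=3.05,fy=3.96,interpolation=2)
h=min(len(a),len(b)); cv2.imwrite("pics/c.png",np.hstack([a[:h],b[:h]]))
print(a.shape,b.shape)
a=cv2.resize(s["frame"][165:315,260:410,::-1],None,fx=2.6,fy=2.6,interpolation=2)
b=cv2.resize(d["frame"][165:315,240:390,::-1],None,fx=2.6,fy=2.6,interpolation=2)
cv2.imwrite("pics/d.png",np.hstack([a,b]))
def T(p,q):
    P=tri([(s,p),(d,q)]); return P,proj(s,P)[0]-p
print("bail",T([185.4,273],[407.8,359.6]));print("bottle",T([167.2,320.9],[457.9,343]))
print("hooktip",T([352.3,228.5],[289,228.8]))
print("rebedge",T([374.5,204.6],[279.4,201.1]),"fl",T([285.2,217.3],[343.7,239.6]))
print("hinges",T([376,200.5],[274.5,198.1]),T([289.6,217.7],[347,237.4]))
print("spool",atz(d,[220.7,219.3],25)); print("blue",T([145.7,281],[440,391.3]),"pur",T([164.4,247.2],[383.9,397.7]))
E
```

```text
(495, 396, 3) (495, 396, 3)
bail (array([ 497.4, -322.1,   55. ]), array([-0.6,  0.3]))
bottle (array([ 617.9, -355.6,   41.4]), array([ 0.9, -0.5]))
hooktip (array([504.7,  59.2, 129.8]), array([ 1.3, -1.3]))
rebedge (array([507.3, 101.7, 185.8]), array([-0.3,  0.3])) fl (array([524.7, -95. , 194.4]), array([ 0.5, -0.4]))
hinges (array([499.9, 108.1, 192.2]), array([ 0.2, -0.2])) (array([533.8, -90.4, 196. ]), array([-1. ,  0.9]))
spool [467.  305.6  25. ]
blue (array([ 496.2, -409.5,   46.5]), array([-0.5,  0.2])) pur (array([ 398.1, -365. ,   60.7]), array([ 2.4, -1.2]))
```

View pics/c.png

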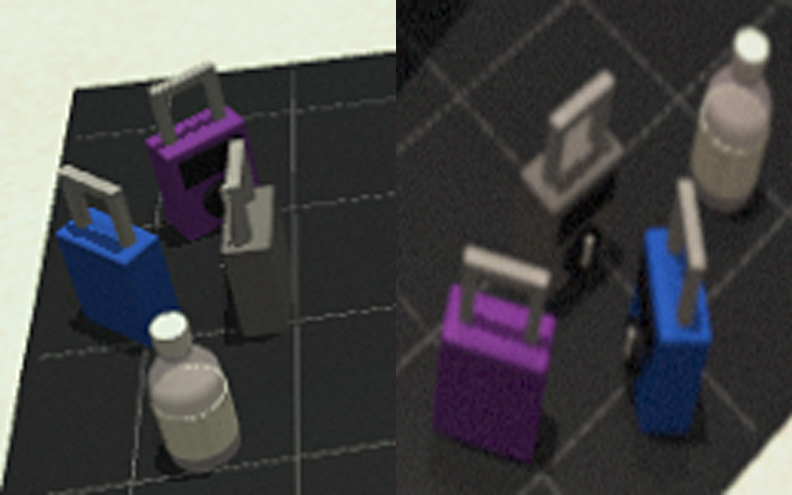

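View pics/d.png

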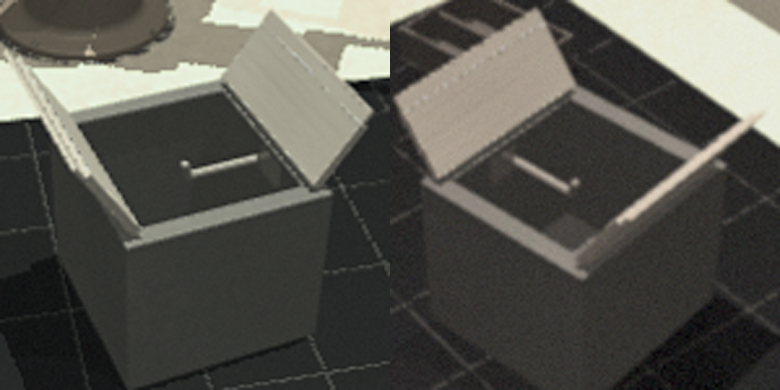

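The crop confirms it: the grey meter is at scene (187,275), with its bail running roughly along world x, and the dial faces lower right in the side view. The cabinet shows both leaves leaning outward, with the hook coming from the +y wall. Next I'll fit poses from the corner pixels.

```bash
cat > fit.py <<'E'
from h import *
from scipy.optimize import least_squares
np.set_printoptions(precision=2,suppress=True)
def place(p,P):
    P=np.atleast_2d(np.array(P,float)); c,s=np.cos(p[2]),np.sin(p[2])
    return np.c_[p[0]+c*P[:,0]-s*P[:,1],p[1]+s*P[:,0]+c*P[:,1],P[:,2]]
def fit(obs,x0):
    f=lambda p:np.concatenate([(proj(c,place(p,P))[0]-px) for c,P,px in obs])
    r=least_squares(f,x0,x_scale=[1,1,.01],loss="soft_l1"); return r.x,f(r.x).reshape(-1,2)
E
python3 - <<'E'
from fit import *
s=viewer.capture("scene");d=viewer.capture("side")
cab=[(s,[93,-88,158],[309.2,258.5]),(s,[93,88,158],[386.9,238.1]),(s,[93,-88,0],[311.9,313.8]),(s,[93,88,0],[382.3,293.1]),
(d,[-93,-88,158],[315,271.5]),(d,[-93,88,158],[252.3,234.2]),(d,[93,-88,158],[368.8,228.5]),
(s,[0,0,150],[260+185/2.6,165+161/2.6]),(d,[0,0,150],[240+185/2.6,165+180/2.6])]
p,r=fit(cab,[500,10,0]);print(p);print(r)
for name,y,px in(("reb hinge/edge",0,0),):pass
print("bail ends side",atz(d,[401.1,340.8],126),atz(d,[420.2,328.9],126))
print("top side",[atz(d,q,80) for q in([392.3,354.2],[402.1,362.5],[424.1,346.6])])
print("top scene",[atz(s,q,80) for q in([177.3,275.8],[191.8,274.2],[192.7,256.7])],[atz(s,q,0) for q in([181.2,302.4],[196.4,299.4])])
print("fl leaf side far end corners",[ (240+(a-390)/2.6,165+b/2.6) for a,b in((765,115),(580,265))])
E
```

```text
[518.03   3.16   0.19]
[[ 0.16  1.7 ]
 [ 1.35  0.52]
 [-2.13  1.39]
 [-1.36 -0.44]
 [-0.44  0.37]
 [-0.93  0.38]
 [ 0.16 -1.45]
 [-0.26 -0.4 ]
 [-0.42 -0.65]]
bail ends side [ 472.99 -317.35  126.  ] [ 522.06 -320.1   126.  ]
top side [array([ 467.51, -306.9 ,   80.  ]), array([ 467.94, -332.67,   80.  ]), array([ 528.87, -333.09,   80.  ])]
top scene [array([ 530.64, -332.73,   80.  ]), array([ 531.78, -302.51,   80.  ]), array([ 473.91, -300.95,   80.  ])] [array([ 530.55, -339.33,    0.  ]), array([ 527.97, -305.94,    0.  ])]
fl leaf side far end corners [(384.2307692307692, 209.23076923076923), (313.0769230769231, 266.9230769230769)]
```

The cabinet fits at about (518, 3), yaw 0.19, and the meter at about (498, -318), yaw about 0. First I'll raise the tool and turn it towards yaw π/2, so that tool x = world y and tool y = world x.

```bash
python3 -m handwheel '-0.62 -0.78 -1 0 0 0.384 0.5; -0.62 -0.78 -1 0 0 0.384 0.5; -0.62 -0.78 -1 0 0 0.384 0.5; -0.62 -0.78 -1 0 0 0.384 0.5; -0.62 -0.78 -1 0 0 0.384 0.5; -0.62 -0.78 -1 0 0 0.384 0.5; -0.62 -0.78 -1 0 0 0.384 0.5; -0.62 -0.78 -1 0 0 0.384 0.5'
python3 -c "
from h import *
o=bot.get_obs();print(o['time'],o['tool_pos'],o['tcp_rot'],o['joint_positions'])"
```

```text
time: 2.67
tool_pos: [217.9, 395.1, 293.6]
tcp_rot: [3.141, -0.0, 1.769]
contact_force: [0.9, 0.3, 0.7]
grip_width: 69.1
finger_force: 0.0
2.6667 [217.87113337 395.12172714 293.59279829] [ 3.14107789e+00 -4.47920649e-04  1.76923844e+00] [8.96724531e-01 1.39307394e-01 1.51799377e+00 1.21846625e-05
 1.48360924e+00 6.98281481e-01]
```

```bash
python3 -m handwheel '-0.96 0.72 -0.3 0 0 0.063 0.5; -0.96 0.72 -0.3 0 0 0.063 0.5; -0.96 0.72 -0.3 0 0 0.063 0.5; -0.96 0.72 -0.3 0 0 0.063 0.5' >/dev/null
python3 -m handwheel '-1 0.9 -0.1 0 0 0 0.5; -1 0.9 -0.1 0 0 0 0.5; -1 0.9 -0.1 0 0 0 0.5; -1 0.9 -0.1 0 0 0 0.5' >/dev/null
python3 -m handwheel '-1 0.9 0 0 0 0 0.5; -1 0.9 0 0 0 0 0.5; -1 0.9 0 0 0 0 0.5; -1 0.9 0 0 0 0 0.5' > /dev/null
python3 -m handwheel '-1 0.2 0 0 0 0 0.5; -1 0.2 0 0 0 0 0.5; -1 0.2 0 0 0 0 0.5; -1 0.2 0 0 0 0 0.5; -1 0.2 0 0 0 0 0.5'
python3 - <<'E'
from fit import *
w=viewer.capture("wrist"); import pickle; pickle.dump(w,open("w1.pkl","wb"))
print(bot.get_obs()["joint_positions"])
p=[518.03,3.16,.19]
im=w["frame"][:,:,::-1].copy()
for q in proj(w,place(p,[[a,b,158] for a,b in((75,70),(75,-70),(-75,-70),(-75,70),(93,88),(93,-88),(-93,-88),(-93,88))]+[[0,0,150],[0,20,138]])): 
    if abs(q).max()<2000: cv2.circle(im,tuple(int(v) for v in q),2,(0,0,255),-1)
cv2.imwrite("pics/e.png",im)
E
```

```text
time: 4.08
tool_pos: [509.7, 17.5, 333.0]
tcp_rot: [-3.141, -0.001, 1.576]
contact_force: [0.5, 0.2, 0.1]
grip_width: 69.2
finger_force: 0.0
[-0.12  0.25  1.28  0.    1.62 -0.12]
```

View pics/e.png

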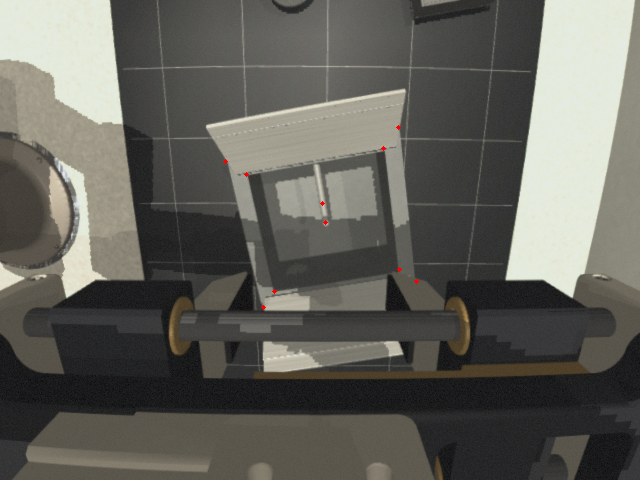

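The overlay agrees with the picture to about 1 px: hook tip at (325,222), opening corners at (246,174), (383,148), (399,269) and (274,291). Next I move towards the meter, stopping short to look at it with the wrist camera.

```bash
python3 -m handwheel '-1 0 0 0 0 0.0015 0.5; -1 0 0 0 0 0.0015 0.5; -1 0 0 0 0 0.0015 0.5' >/dev/null
python3 -m handwheel '-1 -0.1 0.3 0 0 0 0.5; -1 -0.1 0.3 0 0 0 0.5; -1 -0.1 0.3 0 0 0 0.5; -1 -0.1 0.3 0 0 0 0.5; -1 -0.1 0.3 0 0 0 0.5'
python3 - <<'E'
from fit import *
w=viewer.capture("wrist")
for t in("meter","bail_bar"): print(t,[(np.round(r["centre"],1).tolist(),round(r["score"],2)) for r in viewer.recognise(t,w)])
im=w["frame"][:,:,::-1].copy()
q=proj(w,place([498.5,-318.5,0],[[a,b,z] for a,b,z in((32,16,80),(32,-16,80),(-32,-16,80),(-32,16,80),(24,4,126),(24,-4,126),(-24,-4,126),(-24,4,126))]))
print(q)
for v in q:
    if abs(v).max()<2000: cv2.circle(im,tuple(int(round(u)) for u in v),1,(0,0,255),-1)
c=q.mean(0).astype(int); x0,y0=max(c[0]-90,0),max(c[1]-80,0); print(x0,y0)
cv2.imwrite("pics/f.png",cv2.resize(im[y0:y0+150,x0:x0+200],None,fx=4,fy=4,interpolation=2))
import pickle; pickle.dump(w,open("w2.pkl","wb"))
E
```

```text
time: 4.8
tool_pos: [500.9, -181.6, 303.0]
tcp_rot: [-3.141, -0.001, 1.573]
contact_force: [0.2, 0.1, 0.7]
grip_width: 68.9
finger_force: 0.0
meter [([252.4, 340.4], 0.83), ([313.3, 353.2], 0.72), ([314.3, 295.5], 0.57)]
bail_bar [([311.5, 355.3], 0.95), ([315.7, 291.2], 0.58), ([252.6, 342.2], 0.58), ([361.5, 131.2], 0.56)]
[[340.2  292.82]
 [339.7  314.08]
 [293.22 313.93]
 [292.75 292.67]
 [335.7  317.74]
 [335.59 323.52]
 [296.73 323.39]
 [296.62 317.61]]
226 231
```

View pics/f.png

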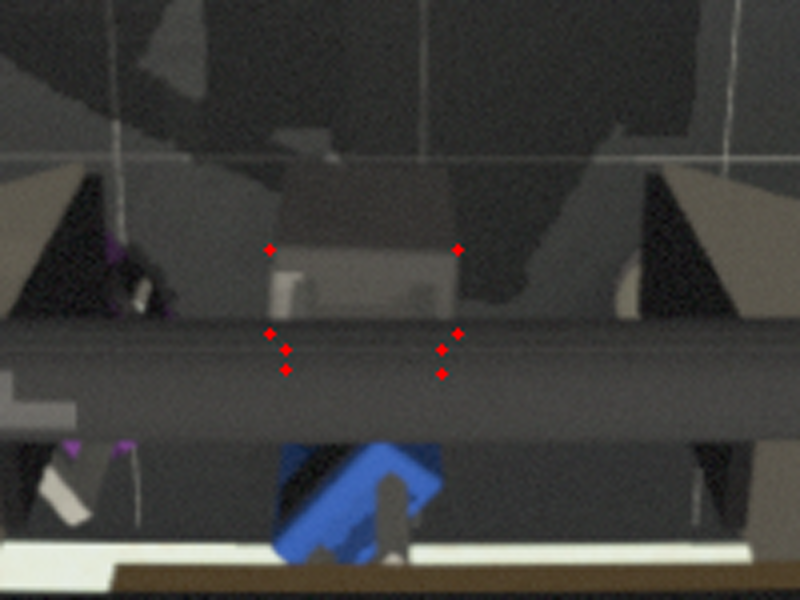

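The crop shows the grey meter's rear top edge at crop (272,250)–(458,250), within 0.5 px of the predicted corners. So the meter is at (499, -318.5), yaw ≈ 0, and the blue one sits behind it at crop (360,500).

```bash
python3 -m handwheel '-1 -0.02 0.5 0 0 0 0.5; -1 -0.02 0.5 0 0 0 0.5; -1 -0.02 0.5 0 0 0 0.5; -1 -0.02 0.5 0 0 0 0.5' >/dev/null
python3 -m handwheel '-0.37 0 0.8 0 0 0 0.5; -0.37 0 0.8 0 0 0 0.5; -0.37 0 0.8 0 0 0 0.5; -0.37 0 0.8 0 0 0 0.5; -0.37 0 0.8 0 0 0 0.5'
```

```text
time: 5.7
tool_pos: [500.4, -318.6, 175.1]
tcp_rot: [3.14, 0.001, 1.574]
contact_force: [-0.5, 0.1, 0.7]
grip_width: 69.0
finger_force: 0.0
```

```bash
python3 -m handwheel '0 -0.01 0.4 0 0 0 0.5; 0 -0.01 0.7 0 0 0 0.5; 0 -0.01 0.83 0 0 0 0.5; 0 -0.01 0.83 0 0 0 0.5; 0 -0.01 0.83 0 0 0 0.5'
python3 -m handwheel '0 0 0 0 0 0 -0.5; 0 0 0 0 0 0 -0.5; 0 0 0 0 0 0 -0.5; 0 0 0 0 0 0 -0.5; 0 0 0 0 0 0 -0.5; 0 0 0 0 0 0 -0.5'
```

```text
time: 6.12
tool_pos: [499.7, -319.4, 92.6]
tcp_rot: [3.139, 0.002, 1.574]
contact_force: [0.2, 0.3, -0.1]
grip_width: 68.7
finger_force: 0.0
time: 6.62
tool_pos: [499.6, -321.0, 93.3]
tcp_rot: [3.137, 0.004, 1.573]
contact_force: [-3.5, 1.0, 17.6]
grip_width: 33.4
finger_force: 12.4
```

```bash
python3 - <<'E'
from h import *
s=viewer.capture("scene");d=viewer.capture("side")
a=cv2.resize(s["frame"][210:330,110:230,::-1],None,fx=3.3,fy=3.3,interpolation=2)
b=cv2.resize(d["frame"][300:420,350:470,::-1],None,fx=3.3,fy=3.3,interpolation=2)
cv2.imwrite("pics/g.png",np.hstack([a,b])); print(bot.get_obs())
E
```

```text
{'time': 6.7167, 'joint_positions': array([-7.00464001e-01,  5.53082019e-01,  1.47094865e+00, -1.00105829e-03,
        1.11167740e+00, -7.02265170e-01]), 'dq': array([-0.00163925, -0.01118177, -0.00476262, -0.00733751,  0.00845845,
       -0.00122234]), 'tau': array([ 1.59550801e+00, -3.80808878e+01, -1.73754805e+01,  9.38824117e-01,
       -1.52053524e+00, -6.67955828e-03]), 'tool_pos': array([ 499.27701755, -321.41500715,   94.13290426]), 'tcp_rot': array([3.13768195, 0.00448804, 1.57302971]), 'contact_force': array([-5.01334823,  0.83194242, 22.34513202]), 'moment': array([ 0.04798458,  1.03757223, -0.01039706]), 'finger_force': 13.448984648812257, 'grip_width': 26.30358117419988}
```

View pics/g.png

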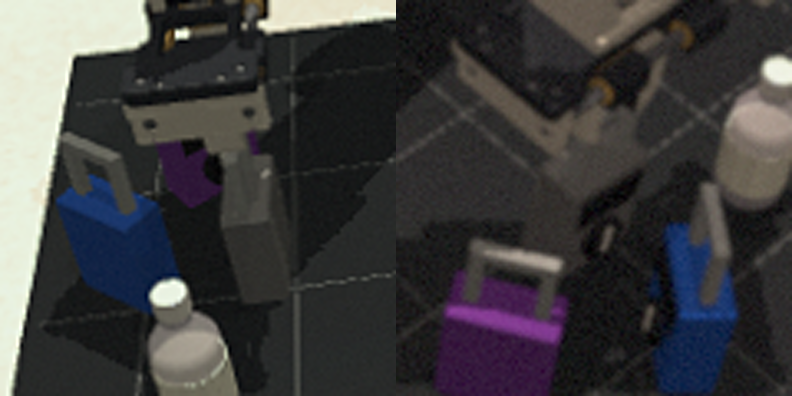

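The grip closed past the bail's 48 mm with an upward force on the tool, so this isn't the intended grasp. I'll open, back off and look again.

```bash
python3 -m handwheel '0 0 0 0 0 0 0.5; 0 0 0 0 0 0 0.5; 0 0 0 0 0 0 0.5; 0 0 0 0 0 0 0.5; 0 0 0 0 0 0 0.5'
python3 -m handwheel '0 0 -0.4 0 0 0 0.5; 0 0 -0.8 0 0 0 0.5; 0 0 -1 0 0 0 0.5; 0.4 0 -1 0 0 0 0.5; 0.8 0 -1 0 0 0 0.5; 1 0 -1 0 0 0 0.5; 1 0 -1 0 0 0 0.5'
python3 - <<'E'
from h import *
s=viewer.capture("scene");d=viewer.capture("side");w=viewer.capture("wrist")
a=cv2.resize(s["frame"][210:330,110:230,::-1],None,fx=3.2,fy=4,interpolation=2)
b=cv2.resize(d["frame"][300:420,350:470,::-1],None,fx=3.2,fy=4,interpolation=2)
cv2.imwrite("pics/i.png",np.hstack([a,b]))
import pickle; pickle.dump((s,d,w),open("w3.pkl","wb"))
E
```

```text
time: 7.13
tool_pos: [500.9, -321.9, 94.7]
tcp_rot: [3.134, 0.006, 1.573]
contact_force: [-0.1, 0.3, 17.9]
grip_width: 54.6
finger_force: 8.4
time: 7.72
tool_pos: [497.9, -215.8, 191.1]
tcp_rot: [3.141, -0.001, 1.576]
contact_force: [0.0, 0.2, -0.1]
grip_width: 68.6
finger_force: 0.0
```

View pics/i.png

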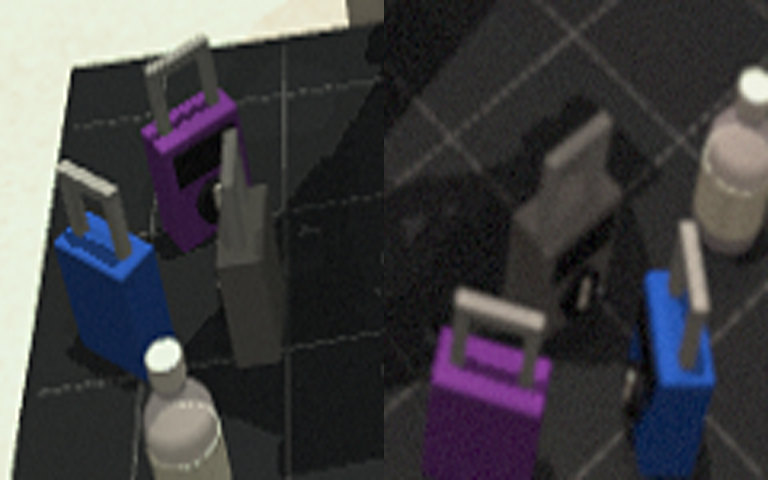

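```bash
python3 - <<'E'
from fit import *
import pickle
s,d,w=pickle.load(open("w3.pkl","rb"))
o=[(s,[32,-16,80],[178.4,276.3]),(s,[32,16,80],[194.4,275.5]),(s,[-32,16,80],[194.4,256.8]),(s,[32,-16,0],[183.4,301.8]),(s,[32,16,0],[198.1,300]),
(d,[-24,0,126],[400.3,341.3]),(d,[24,0,126],[420,329.5]),(d,[-32,-16,80],[350+143/3.2,300+252/4]),(d,[32,-16,80],[350+237/3.2,300+190/4]),(d,[-32,16,80],[350+130/3.2,300+205/4])]
p,r=fit(o,[498,-318,0]);print(p);print(r)
for t in("meter","bail_bar"): print(t,[(np.round(q["centre"],1).tolist(),round(q["score"],2)) for q in viewer.recognise(t,w)])
print("pred bail bar w",proj(w,place(p,[[0,0,118],[-24,0,126],[24,0,126]])))
print("finger tip at grasp, scene",proj(s,[[523,-321,93],[532,-321,93],[512,-321,93],[523,-321,140]]),"bail top near",proj(s,place(p,[[24,0,126],[20,0,80]])))
im=w["frame"][:,:,::-1].copy()
for v in proj(w,place(p,[[a,b,z] for a,b,z in((32,16,80),(32,-16,80),(-32,-16,80),(-32,16,80),(24,4,126),(24,-4,126),(-24,-4,126),(-24,4,126))])): cv2.circle(im,tuple(int(round(u)) for u in v),1,(0,0,255),-1); print(v)
cv2.imwrite("pics/j.png",cv2.resize(im[230:430,180:460],None,fx=2.8,fy=2.8,interpolation=2))
E
```

```text
[ 498.16 -316.05   -0.07]
[[-1.82 -0.94]
 [-2.53 -1.49]
 [-0.27 -2.15]
 [ 0.12 -0.25]
 [-0.07  0.2 ]
 [ 0.11 -1.8 ]
 [-0.69 -1.34]
 [ 5.26 -0.7 ]
 [ 0.51 -0.55]
 [-1.72  0.07]]
meter [([238.8, 356.3], 0.95), ([317.7, 300.9], 0.78), ([317.2, 362.2], 0.56)]
bail_bar [([242.0, 359.8], 0.79), ([316.5, 362.2], 0.68), ([318.9, 295.6], 0.67)]
pred bail bar w [[317.4  339.06]
 [290.07 342.33]
 [344.56 345.88]]
finger tip at grasp, scene [[181.89 268.12]
 [181.79 270.94]
 [182.02 264.73]
 [177.67 251.11]] bail top near [[180.56 255.81]
 [184.75 270.89]]
[350.75 305.82]
[347.52 333.87]
[285.15 329.74]
[286.61 301.45]
[345.01 341.95]
[344.11 349.78]
[289.85 346.25]
[290.3  338.37]
```

View pics/j.png

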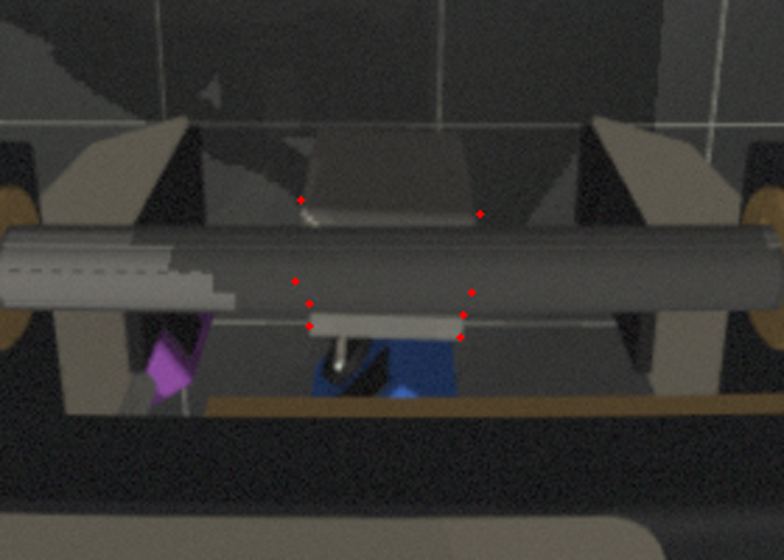

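The crossbar shows clearly at crop (308–463, 315–338), which puts the bail at about (498.5, -319.5) with yaw about -0.035. The meter is undisturbed. I'll retry higher up, watching the closing step by step.

```bash
python3 -m handwheel '-1 0.01 0 0 0 0.013 0.5; -1 0.01 0 0 0 0.013 0.5; -1 0.01 0 0 0 0.013 0.5; -1 0.01 0 0 0 0.013 0.5' | grep pos
python3 -m handwheel '-0.03 0 0.4 0 0 0 0.5; -0.03 0 0.7 0 0 0 0.5; -0.03 0 0.9 0 0 0 0.5; -0.03 0 0.9 0 0 0 0.5; -0.03 0 0.9 0 0 0 0.5'
for i in 1 2 3; do python3 -m handwheel '0 0 0 0 0 0 0; 0 0 0 0 0 0 0' | grep -v rot; done
```

```text
tool_pos: [498.3, -324.8, 189.3]
time: 8.72
tool_pos: [498.6, -322.5, 99.7]
tcp_rot: [-3.14, -0.002, 1.532]
contact_force: [-0.4, -0.1, 0.6]
grip_width: 68.7
finger_force: 0.0
time: 8.88
tool_pos: [500.1, -323.4, 102.3]
contact_force: [0.9, -0.8, 0.8]
grip_width: 59.3
finger_force: 0.0
time: 9.05
tool_pos: [499.6, -323.0, 101.6]
contact_force: [0.0, -1.5, 0.4]
grip_width: 48.0
finger_force: 0.0
time: 9.22
tool_pos: [499.2, -322.7, 100.8]
contact_force: [-0.5, -0.6, 0.6]
grip_width: 46.5
finger_force: 0.0
```

The fingers closed to 46.5 mm with no contact, so they aren't around the uprights. I'll spend the last view on a composite with predicted finger tips (red) and bail (green).

```bash
python3 - <<'E'
from fit import *
import pickle
s=viewer.capture("scene");d=viewer.capture("side");w=viewer.capture("wrist")
pickle.dump((s,d,w),open("w4.pkl","wb"))
o=bot.get_obs();print(o["tool_pos"],o["tcp_rot"],o["grip_width"])
p=[498.5,-319.5,-.035]; t=o["tool_pos"]
def tile(c,x0,y0,wd,f,ov):
    im=(255*(c["frame"][:,:,::-1]/255.)**.5).astype(np.uint8)[y0:y0+int(300/f)+1,x0:x0+wd]
    im=cv2.resize(im,None,fx=f,fy=f,interpolation=2)[:300,:400]
    if ov:
        for P,col in((np.array([[t[0]+a,t[1]+b,t[2]] for a in(-23,23) for b in(-9.5,9.5)]),(0,0,255)),(place(p,[[a,0,z] for a in(-24,24) for z in(80,126)]),(0,255,0))):
            for q in proj(c,P): cv2.circle(im,(int((q[0]-x0+.5)*f),int((q[1]-y0+.5)*f)),2,col,-1)
    return im
A=[tile(s,140,225,80,5,0),tile(d,370,300,80,5,0),tile(s,140,225,80,5,1),tile(w,215,270,200,2,1)]
cv2.imwrite("pics/k.png",np.vstack([np.hstack(A[:2]),np.hstack(A[2:])]))
E
```

```text
[ 499.13 -322.66  100.4 ] [3.14 0.   1.53] 45.89010293559842
```

View pics/k.png

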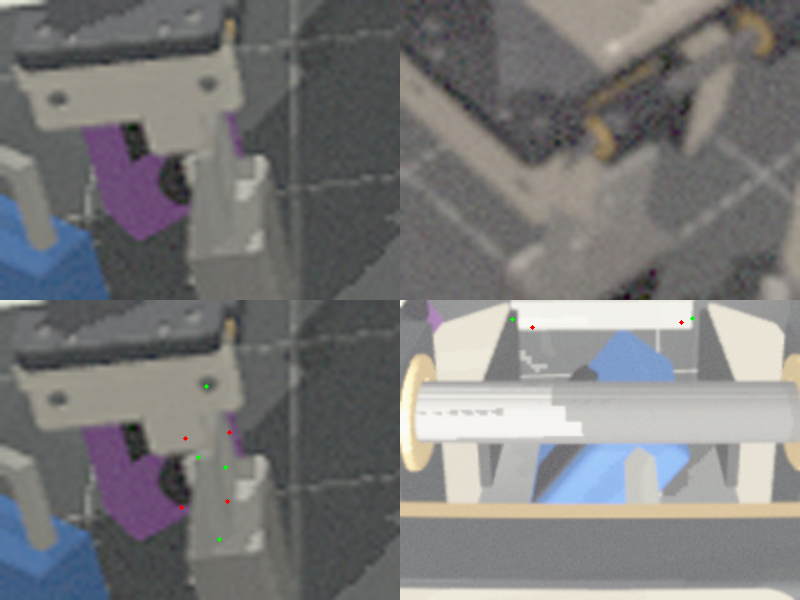

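```bash
python3 - <<'E'
from fit import *
import pickle
s,d,w=pickle.load(open("w4.pkl","rb"))
for sp in([180,254.5],[182,255.5]):
  for wp in([367,275],[367,279]):
    P=tri([(s,sp),(w,wp)]); print(P,proj(s,P)[0]-sp,proj(w,P)[0]-wp)
print(np.array(w["T"]),w["dist_coeffs"],s["dist_coeffs"],w["cx"],w["cy"])
# edge of right finger in wrist: print brightness profile rows 262..300 around
g=cv2.cvtColor(w["frame"],cv2.COLOR_RGB2GRAY)
for r in range(262,300,4): print(r,g[r,345:400:3])
g=cv2.cvtColor(s["frame"],cv2.COLOR_RGB2GRAY)
for r in range(244,276,2): print(r,g[r,166:198:2])
E
```

```text
[ 524.89 -316.92  131.46] [0.44 0.1 ] [-0.15  1.77]
[ 524.91 -317.84  131.95] [-0.05 -0.01] [ 0.02 -0.21]
[ 525.34 -315.37  129.54] [-0.62 -0.15] [ 0.22 -2.46]
[ 525.37 -316.27  130.09] [-1.12 -0.28] [ 0.43 -4.45]
[[   1.     -0.04   -0.01  502.81]
 [  -0.04   -0.96   -0.27 -249.98]
 [  -0.      0.27   -0.96  291.54]
 [   0.      0.      0.      1.  ]] [-0.06  0.    0.    0.    0.  ] [-0.06  0.    0.    0.    0.  ] 318.96820441514143 237.88458180126526
262 [153 156 155 158 157 172 128  99 100  99  95  97  96  96  93  94  96  92
  93]
266 [157 155 156 156 156 166 125  99 101 100  98  99  99  95  97  98  93  93
  91]
270 [211 213 210 213 212 196 101 101  99  97  96  94  96  96  98  93  95  91
  90]
274 [227 232 231 231 230 215  98  80 166 205 200 187 135  99  91  91  94  91
  87]
278 [228 230 231 231 231 201  95  58  74 202 206 205 205 204 204 186 132  92
  91]
282 [227 229 228 227 228 197  96  58  57 169 207 206 205 206 206 206 206 208
 205]
286 [ 97  88  89  87  87  87  93  58  60  70 205 208 206 204 204 204 205 207
 207]
290 [ 99  88  88  89  87  88  90  56  60  59 173 206 205 206 2
[... 446 characters left out ...]
 25 24 22]
254 [10 13 95 88 86 85 83 79 74 67 54 25 25 24 22 22]
256 [  8  24  32  43  21  28 104  83  70  69  65  46  55  90  21  23]
258 [ 32  33  34  17  10  25  90  66  63  65  65  71  69 113  23  22]
260 [31 32 35  9 11  7 91 63 65 63 69 67 67 95 27 23]
262 [ 32  34  33  13  16   9  48  65  66  61  69 129 105  56  39  16]
264 [ 33  34  33  32   8  13  39  64  66  62  72 132  73  55  38  24]
266 [33 32 31 32 30 33 49 63 66 61 67 70 74 54 45 23]
268 [36 34 30 32 32 25 55 61 67 65 66 72 73 54 43 27]
270 [31 33 33 32 19 17 69 61 66 66 65 70 73 50 42 32]
272 [ 22  35  16  22  22  15  61  63  63  66  71  72 103  79  42  37]
274 [ 19  20  21  19  11  19  64  63  67  73  72  71 122  76  42  43]
```

```bash
python3 - <<'E'
from fit import *
import pickle
s,d,w=pickle.load(open("w4.pkl","rb"))
print("tcp_to_grasp",bot.tcp_to_grasp)
def atx(c,px,x):
    o,r=ray(c,px); return o+r*(x-o[0])/r[0]
# body end face lower corners in scene (tile/5+offset), candidate x planes
for x in(541,565,594):
    print(x,[atx(s,[140+a/5,225+b/5],x) for a,b in((38,128),(243,103),(25,75),(150,152),(205,150))])
# wrist: the rod ends / gold rings and finger tips, both fingers
g=cv2.cvtColor(w["frame"],cv2.COLOR_RGB2GRAY)
for r in range(270,296,4): print(r,g[r,240:284:2])
E
```

```text
tcp_to_grasp 18.8
541 [array([ 541.  , -373.84,  165.06]), array([ 541.  , -294.51,  164.63]), array([ 541.  , -372.77,  191.58]), array([ 541.  , -334.43,  145.83]), array([ 541.  , -313.24,  143.23])]
565 [array([ 565.  , -367.67,  183.69]), array([ 565.  , -291.  ,  183.28]), array([ 565.  , -366.64,  209.33]), array([ 565.  , -329.57,  165.11]), array([ 565.  , -309.1 ,  162.59])]
594 [array([ 594.  , -360.21,  206.21]), array([ 594.  , -286.75,  205.81]), array([ 594.  , -359.22,  230.77]), array([ 594.  , -323.71,  188.4 ]), array([ 594.  , -304.09,  185.99])]
270 [ 92  89  92  90  93  92  92  90  97  95  94  91  95  98  99 146 188 187
 190 189 189 186]
274 [ 91  92  91  94  94  94  95  98 114 157 186 204 205 205 197 132 172 215
 232 233 232 233]
278 [ 91  98 119 155 186 204 207 205 205 207 207 207 207 200 113  59  59 188
 233 234 233 233]
282 [206 205 204 207 206 206 205 206 206 205 206 206 203 159  57  59  59 198
 241 241 241 238]
286 [207 205 205 204 206 207 207 205 206 207 207 208 172  67  59  60  62  79
  94  94  96  97]
290 [204 205 205 205 207 204 205 205 206 205 205 190  82  57  62  58  57  68
  93  88  91  89]
294 [207 206 207 206 207 208 206 206 209 211 207 112  63  60  59  56  59  69
  96  90  90  88]
```

By scene geometry and the earlier contact on the crossbar (top at 126 mm), the real finger tips sit about 33 mm above the reported TCP. So I'll open, go about 43 mm lower, and close with monitoring.

```bash
python3 -m handwheel '0 0 0 0 0 0 0.5; 0 0 0 0 0 0 0.5; 0 0 0 0 0 0 0.5; 0.03 0 0 0 0 0 0.5; 0.03 0 0.15 0 0 0 0.5; 0.03 0 0.3 0 0 0 0.5; 0.03 0 0.43 0 0 0 0.5; 0.03 0 0.43 0 0 0 0.5'
python3 -m handwheel '0 0 0 0 0 0 -0.5; 0 0 0 0 0 0 -0.5; 0 0 0 0 0 0 -0.5; 0 0 0 0 0 0 -0.5'|grep -v rot
python3 -m handwheel '0 0 0 0 0 0 -0.5; 0 0 0 0 0 0 -0.5'
```

```text
time: 10.03
tool_pos: [497.8, -318.2, 54.7]
tcp_rot: [-3.138, -0.003, 1.532]
contact_force: [-0.9, 0.7, 0.9]
grip_width: 68.9
finger_force: 0.0
time: 10.37
tool_pos: [499.5, -320.0, 58.2]
contact_force: [-0.5, 0.1, -0.9]
grip_width: 47.6
finger_force: 29.9
time: 10.53
tool_pos: [499.5, -320.0, 58.1]
tcp_rot: [3.141, 0.001, 1.532]
contact_force: [-1.6, -0.4, 4.3]
grip_width: 47.7
finger_force: 29.9
```

Gripped: 47.7 mm at 30 N. Next I lift straight up, clear the leaves, carry the meter over the flanged leaf and turn it to the cabinet's yaw.

```bash
python3 -m handwheel '0 0 -0.3 0 0 0 -0.5; 0 0 -0.6 0 0 0 -0.5; 0 0 -1 0 0 0 -0.5; 0 0 -1 0 0 0 -0.5'
python3 -m handwheel '0.2 0 -0.4 0 0 0 -0.5; 0.4 0 -0.7 0 0 0 -0.5; 0.6 0 -1 0 0 0 -0.5; 0.6 0 -1 0 0 0 -0.5' >/dev/null
python3 -m handwheel '0.3 0 -0.4 0 0 0 -0.5; 0.6 0 -0.6 0 0 0 -0.5; 1 0.1 -0.6 0 0 0 -0.5; 1 0.1 -0.6 0 0 0 -0.5'
python3 -m handwheel '0.4 0 0 0 0 -0.073 -0.5; 0.7 0.1 0 0 0 -0.073 -0.5; 1 0.15 0 0 0 -0.073 -0.5; 1 0.15 0 0 0 -0.073 -0.5; 1 0.15 0 0 0 -0.073 -0.5; 1 0.15 0 0 0 -0.073 -0.5'
```

```text
time: 10.87
tool_pos: [502.3, -322.1, 165.0]
tcp_rot: [3.131, 0.008, 1.532]
contact_force: [0.2, -1.3, -1.6]
grip_width: 48.0
finger_force: 29.9
time: 11.53
tool_pos: [517.0, -154.5, 318.6]
tcp_rot: [3.138, -0.003, 1.537]
contact_force: [0.1, -0.4, -3.7]
grip_width: 48.0
finger_force: 30.0
time: 12.03
tool_pos: [534.0, -61.3, 316.2]
tcp_rot: [-3.14, -0.0, 1.762]
contact_force: [0.1, -0.7, -2.3]
grip_width: 47.3
finger_force: 30.0
```

```bash
python3 -m handwheel '0.15 -0.02 0 0 0 0 -0.5; 0.3 -0.035 0 0 0 0 -0.5; 0.3 -0.035 0 0 0 0 -0.5; 0.3 -0.035 0 0 0 0 -0.5; 0.3 -0.035 0 0 0 0 -0.5'
python3 - <<'E'
from fit import *
s=viewer.capture("scene");d=viewer.capture("side")
o=bot.get_obs();t=o["tool_pos"];print(t,o["tcp_rot"])
p=[t[0],t[1],.19]; z=t[2]-58
for n,c in(("scene",s),("side",d)):
    q=[np.round(r["centre"],1).tolist()+[round(r["score"],2)] for r in viewer.recognise("meter",c)]
    m=[r for r in viewer.cut_out("meter",c)]
    print(n,q,"pred body/bail",proj(c,place(p,[[0,0,z+40],[0,0,z+118]])))
    for r in m:
        ys,xs=np.nonzero(r["pixels"]);print(r["score"],xs.min(),xs.max(),ys.min(),ys.max())
    b=proj(c,place(p,[[a,e,z+h] for a in(-32,32) for e in(-16,16) for h in(0,80)]+[[a,0,z+126] for a in(-24,24)]));print("pred box",b.min(0),b.max(0))
E
```

```text
time: 12.45
tool_pos: [525.0, -32.8, 317.3]
tcp_rot: [3.142, 0.0, 1.761]
contact_force: [0.6, 0.2, -1.7]
grip_width: 47.7
finger_force: 30.0
[525.08 -32.87 317.21] [-3.14  0.    1.76]
scene [[315.6, 167.5, 0.74], [167.8, 248.9, 0.73], [143.4, 278.0, 0.57], [338.4, 241.2, 0.23]] pred body/bail [[315.52 169.08]
 [315.67 131.55]]
0.79 154 188 218 272
0.73 127 163 250 304
0.64 304 329 125 194
pred box [301.43 122.44] [330.4  196.59]
side [[327.6, 184.3, 0.84], [380.4, 399.0, 0.83], [438.6, 389.8, 0.79], [273.4, 198.3, 0.45]] pred body/bail [[325.99 183.5 ]
 [327.2  149.5 ]]
0.94 362 401 373 425
0.92 426 451 357 419
0.61 310 341 143 208
pred box [309.11 140.84] [343.3  210.37]
```

The networks place the held meter at scene (315.6,167.5) and side (327.6,184.3), within 2 px of prediction. Descending on the -y side of the hook tip.

```bash
python3 -m handwheel '0 0 0.3 0 0 0 -0.5; 0 0 0.6 0 0 0 -0.5; 0 0 0.9 0 0 0 -0.5; 0 0 0.9 0 0 0 -0.5' >/dev/null
python3 -m handwheel '0 0 0.25 0 0 0 -0.5; 0 0 0.5 0 0 0 -0.5; 0 0 0.7 0 0 0 -0.5; 0 0 0.7 0 0 0 -0.5; 0 0 0.7 0 0 0 -0.5'
```

```text
time: 13.5
tool_pos: [525.5, -32.2, 158.2]
tcp_rot: [-3.141, -0.0, 1.762]
contact_force: [0.0, 0.0, -2.4]
grip_width: 47.9
finger_force: 30.0
```

```bash
python3 -m handwheel '0 -0.005 0.15 0 0 0 -0.5; 0 -0.005 0.3 0 0 0 -0.5; 0 -0.005 0.45 0 0 0 -0.5; 0 -0.005 0.59 0 0 0 -0.5; 0 -0.005 0.59 0 0 0 -0.5; 0 -0.005 0.59 0 0 0 -0.5; 0 -0.005 0.59 0 0 0 -0.5'
```

```text
time: 14.08
tool_pos: [526.1, -32.4, 100.5]
tcp_rot: [3.138, 0.001, 1.762]
contact_force: [0.3, 0.3, -3.1]
grip_width: 47.7
finger_force: 30.0
```

```bash
python3 -m handwheel '0.1 -0.01 0 0 0 0 -0.5; 0.2 -0.01 0.01 0 0 0 -0.5; 0.3 -0.01 0.01 0 0 0 -0.5; 0.3 -0.01 0.01 0 0 0 -0.5' | grep -v rot
python3 -m handwheel '0.1 0 0 0 0 0 -0.5; 0.2 0 0 0 0 0 -0.5; 0.28 0 0 0 0 0 -0.5; 0.28 0 0 0 0 0 -0.5; 0.28 0 0 0 0 0 -0.5'
```

```text
time: 14.42
tool_pos: [517.3, -0.5, 97.7]
contact_force: [0.6, -0.4, -3.2]
grip_width: 47.4
finger_force: 30.0
time: 14.83
tool_pos: [512.5, 25.2, 97.3]
tcp_rot: [3.142, 0.0, 1.763]
contact_force: [-0.2, -0.7, -2.2]
grip_width: 47.5
finger_force: 30.0
```

```bash
python3 -m handwheel '0 0 0.07 0 0 0 -0.5; 0 0 0.13 0 0 0 -0.5; 0 0 0.17 0 0 0 -0.5; 0 0 0.17 0 0 0 -0.5; 0 0 0.17 0 0 0 -0.5'|grep -v rot
python3 -m handwheel '0 0 0.02 0 0 0 -0.5; 0 0 0.02 0 0 0 -0.5; 0 0 0.02 0 0 0 -0.5'
```

```text
time: 15.25
tool_pos: [512.3, 24.4, 79.8]
contact_force: [0.3, 0.9, -2.8]
grip_width: 48.1
finger_force: 30.0
time: 15.5
tool_pos: [512.6, 24.6, 78.4]
tcp_rot: [3.141, -0.0, 1.762]
contact_force: [0.2, -0.5, -2.6]
grip_width: 47.7
finger_force: 30.0
```

```bash
for i in 1 2; do python3 -m handwheel '0 0 0.02 0 0 0 -0.5; 0 0 0.02 0 0 0 -0.5; 0 0 0.02 0 0 0 -0.5' | grep -E 'pos|contact'; done
```

```text
tool_pos: [513.0, 24.6, 77.6]
contact_force: [-2.9, -0.2, 6.5]
tool_pos: [513.2, 24.6, 77.2]
contact_force: [-8.1, -0.8, 20.9]
```

```bash
python3 -m handwheel '0 0 -0.03 0 0 0 -0.5; 0 0 -0.03 0 0 0 -0.5'|grep -E 'pos|contact'; python3 -m handwheel '0 0 0 0 0 0 0.35; 0 0 0 0 0 0 0.35; 0 0 0 0 0 0 0.35; 0 0 0 0 0 0 0.35'
```

```text
tool_pos: [513.2, 24.6, 78.2]
contact_force: [0.4, 0.8, -2.8]
time: 16.5
tool_pos: [512.6, 24.7, 77.1]
tcp_rot: [-3.141, -0.0, 1.762]
contact_force: [0.1, 0.5, -0.4]
grip_width: 61.8
finger_force: 0.0
```

```bash
python3 -m handwheel '0 0 -0.15 0 0 0 0.35; 0 0 -0.4 0 0 0 0.35; 0 0 -0.7 0 0 0 0.35; 0 0 -1 0 0 0 0.35; 0 0 -1 0 0 0 0.35'|grep -E 'pos|contact'
python3 -m handwheel '0.4 0 -0.4 0 0 0 -1; 0.7 0 -0.7 0 0 0 -1; 1 0 -0.7 0 0 0 -1; 1 0 -0.7 0 0 0 -1; 1 0 -0.7 0 0 0 -1'
python3 - <<'E'
from fit import *
s=viewer.capture("scene");d=viewer.capture("side");w=viewer.capture("wrist")
p=[518.03,3.16,.19]
for n,c in(("scene",s),("side",d),("wrist",w)):
    print(n,[np.round(r["centre"],1).tolist()+[round(r["score"],2)] for t in("bail_bar","meter") for r in viewer.recognise(t,c)],"pred bail/centre",proj(c,place(p,[[0,22.6,142],[0,22.6,83]])).tolist())
E
```

```text
tool_pos: [515.8, 24.4, 183.0]
contact_force: [0.7, -0.4, 0.9]
time: 17.33
tool_pos: [493.4, 124.5, 247.7]
tcp_rot: [3.14, 0.0, 1.765]
contact_force: [0.4, -0.6, -0.8]
grip_width: 33.3
finger_force: 0.0
scene [[171.3, 246.0, 0.69], [338.4, 233.6, 0.56], [144.4, 277.9, 0.56], [143.6, 280.1, 0.91], [287.8, 219.5, 0.68], [167.9, 247.9, 0.65], [340.7, 238.4, 0.56]] pred bail/centre [[340.18397049334385, 227.0755795742354], [339.20105868580987, 247.8208586028079]]
side [[305.2, 248.9, 0.92], [380.1, 399.5, 0.79], [443.0, 391.9, 0.72], [438.4, 389.1, 0.98], [385.3, 400.5, 0.63], [275.9, 200.4, 0.56], [261.6, 174.0, 0.25], [294.9, 253.3, 0.22]] pred bail/centre [[302.8041384280827, 232.03846077565325], [302.7323015816139, 251.98563273461923]]
wrist [[314.1, 299.3, 0.72], [318.3, 268.8, 0.57], [314.5, 301.7, 0.57]] pred bail/centre [[320.033314329255, 323.4243564540479], [319.97828908404057, 297.1931196236323]]
```

```bash
python3 -m handwheel '0.35 0.01 0 0 0 0 -1; 0.35 0.01 0 0 0 0 -1; 0.35 0.01 0.4 0 0 0 -1; 0.35 0.01 0.76 0 0 0 -1; 0.35 0.01 0.76 0 0 0 -1; 0.35 0.01 0.76 0 0 0 -1'
python3 - <<'E'
from fit import *
p=[518.03,3.16,.19]
for n in("scene","side"):
    c=viewer.capture(n)
    for r in viewer.cut_out("meter",c):
        ys,xs=np.nonzero(r["pixels"])
        if 260<xs.mean()<400: print(n,r["score"],xs.min(),xs.max(),ys.min(),ys.max())
    q=proj(c,place(p,[[a,22.6+b,20+h] for a in(-24,24) for b in(-4,4) for h in(118,126)]));print("pred crossbar",q.min(0),q.max(0))
E
```

```text
time: 18.28
tool_pos: [487.0, 157.0, 170.6]
tcp_rot: [-3.138, -0.0, 1.761]
contact_force: [0.1, 0.5, 1.7]
grip_width: 0.3
finger_force: 0.0
scene 0.79 329 348 220 247
pred crossbar [333.89 219.26] [346.72 235.16]
side 0.57 291 316 226 261
side 0.34 312 381 209 266
pred crossbar [294.23 224.64] [311.22 239.59]
```

Both masks put the bail top within 1–2 px of a seated bail, so the meter hangs on the hook. Next I push the rebated leaf up and over.

```bash
python3 -m handwheel '-0.2 0.01 0 0 0 0 -1; -0.4 0.01 0 0 0 0 -1; -0.55 0.01 0 0 0 0 -1; -0.67 0.01 0 0 0 0 -1; -0.75 0.01 -0.02 0 0 0 -1; -0.83 0.01 -0.03 0 0 0 -1; -0.92 0.01 -0.02 0 0 0 -1; -1 0.01 0 0 0 0 -1'
```

```text
time: 19.15
tool_pos: [508.0, 59.1, 171.7]
tcp_rot: [3.141, -0.0, 1.762]
contact_force: [-0.9, 5.2, 0.2]
grip_width: 0.4
finger_force: 1.6
```

```bash
python3 -m handwheel '-0.09 0 0.04 0 0 0 -1; -0.165 0 0.1 0 0 0 -1; -0.22 0 0.16 0 0 0 -1; -0.265 0 0.22 0 0 0 -1; -0.295 0 0.3 0 0 0 -1; -0.315 0 0.36 0 0 0 -1; -0.315 0 0.36 0 0 0 -1; -0.315 0 0.36 0 0 0 -1'
```

```text
time: 19.82
tool_pos: [513.7, 28.1, 134.6]
tcp_rot: [-3.141, 0.0, 1.762]
contact_force: [-0.5, 0.8, 0.2]
grip_width: 0.3
finger_force: 0.0
```

```bash
for i in 1 2; do python3 -m handwheel '0 0 0.02 0 0 0 -1; 0 0 0.02 0 0 0 -1; 0 0 0.02 0 0 0 -1' | grep -E 'pos|contact'; done
python3 - <<'E'
from fit import *
p=[518.03,3.16,.19]
for n in("scene","side"):
    c=viewer.capture(n)
    for r in viewer.cut_out("rebated_edge",c):
        ys,xs=np.nonzero(r["pixels"]); print(n,r["score"],xs.min(),xs.max(),ys.min(),ys.max(),np.round(r["centre"]))
    q=proj(c,place(p,[[a,b,167] for a in(-86,86) for b in(0,80)]));print("pred shut leaf",q.min(0),q.max(0))
E
```

```text
tool_pos: [514.0, 28.2, 133.8]
contact_force: [-2.3, -1.0, 5.7]
tool_pos: [514.1, 28.2, 133.7]
contact_force: [-6.8, -0.9, 20.0]
scene 0.57 317 380 197 245 [353. 227.]
pred shut leaf [315.48 192.52] [383.67 243.51]
side 0.79 258 334 202 249 [294. 230.]
side 0.45 206 233 203 234 [221. 220.]
pred shut leaf [256.13 195.11] [335.46 247.66]
```

The rebated leaf is down under 20 N and its mask matches the predicted shut leaf, with the tip at 167 mm. Now I go up and over to the flanged leaf's outer side.

```bash
python3 -m handwheel '0 0 -0.4 0 0 0 -1; 0 0 -0.8 0 0 0 -1; -0.2 0 -1 0 0 0 -1; -0.6 0 -1 0 0 0 -1; -0.95 0 -1 0 0 0 -1; -0.95 0 -1 0 0 0 -1' >/dev/null
python3 -m handwheel '-0.4 0 -0.15 0 0 0 -1; -0.8 0 -0.15 0 0 0 -1; -1 0 -0.15 0 0 0 -1; -1 0 -0.15 0 0 0 -1; -1 0 -0.15 0 0 0 -1'
python3 - <<'E'
from fit import *
o=bot.get_obs();t=o["tool_pos"];c,s=np.cos(.19),np.sin(.19);dx,dy=t[0]-518.03,t[1]-3.16
print(c*dx+s*dy,-s*dx+c*dy,t[2])
E
```

```text
time: 21.43
tool_pos: [550.5, -163.4, 245.4]
tcp_rot: [-3.14, -0.001, 1.76]
contact_force: [-0.0, 0.9, 0.6]
grip_width: 0.3
finger_force: 0.0
0.4657656379347124 -169.73787053451022 245.3761103437619
```

```bash
python3 -m handwheel '0 0 0.4 0 0 0 -1; 0 0 0.73 0 0 0 -1; 0 0 0.73 0 0 0 -1; 0 0 0.73 0 0 0 -1' >/dev/null
python3 -m handwheel '0.2 0 0 0 0 0 -1; 0.4 0 0 0 0 0 -1; 0.55 0 0 0 0 0 -1; 0.7 0 0 0 0 0 -1; 0.8 0 0 0 0 0 -1; 0.88 0 -0.01 0 0 0 -1; 0.96 0 -0.02 0 0 0 -1; 0.96 0 -0.02 0 0 0 -1'
```

```text
time: 22.43
tool_pos: [532.3, -67.2, 175.5]
tcp_rot: [-3.141, -0.001, 1.763]
contact_force: [1.0, -0.2, -0.0]
grip_width: 0.7
finger_force: 0.3
```

```bash
python3 -m handwheel '0.08 0 0.01 0 0 0 -1; 0.16 0 0.04 0 0 0 -1; 0.24 0 0.09 0 0 0 -1; 0.32 0 0.14 0 0 0 -1; 0.37 0 0.2 0 0 0 -1; 0.42 0 0.28 0 0 0 -1; 0.46 0 0.36 0 0 0 -1; 0.48 0 0.4 0 0 0 -1'
python3 -m handwheel '0 0 0.02 0 0 0 -1; 0 0 0.02 0 0 0 -1; 0 0 0.02 0 0 0 -1'|grep -E 'pos|contact'
```

```text
time: 23.1
tool_pos: [522.7, -20.5, 133.8]
tcp_rot: [-3.14, -0.001, 1.762]
contact_force: [0.5, -2.1, 5.3]
grip_width: 0.0
finger_force: 3.8
tool_pos: [522.8, -20.6, 133.7]
contact_force: [-4.3, 1.6, 9.5]
```

```bash
python3 -m handwheel '0 0 0.02 0 0 0 -1; 0 0 0.02 0 0 0 -1; 0 0 0.02 0 0 0 -1'|grep -E 'pos|contact'
python3 -m handwheel '0 0 -0.3 0 0 0 -1; 0 0 -0.7 0 0 0 -1; 0 0 -1 0 0 0 -1; 0 0 -1 0 0 0 -1; 0 0 -1 0 0 0 -1; 0 0 -1 0 0 0 -1'
python3 - <<'E'
from fit import *
p=[518.03,3.16,.19]
w=viewer.capture("wrist")
for n in("scene","side"):
    c=viewer.capture(n)
    for t in("rebated_edge","flanged_edge"):
      for r in viewer.cut_out(t,c):
        ys,xs=np.nonzero(r["pixels"]); print(n,t,r["score"],xs.min(),xs.max(),ys.min(),ys.max())
    for b in((12,80),(-80,12)):
        q=proj(c,place(p,[[a,y,167] for a in(-86,86) for y in b]));print("pred shut",q.min(0),q.max(0))
save(w,"fin.png")
E
```

```text
tool_pos: [522.9, -20.6, 133.5]
contact_force: [-9.3, 2.9, 23.0]
time: 24.1
tool_pos: [522.8, -21.2, 230.0]
tcp_rot: [-3.14, -0.001, 1.762]
contact_force: [-0.5, -0.2, 1.1]
grip_width: 0.4
finger_force: 0.0
scene rebated_edge 0.74 323 381 194 243
scene flanged_edge 0.57 285 353 199 255
pred shut [320.31 192.52] [383.67 242.06]
pred shut [282.34 198.6 ] [354.23 253.5 ]
side rebated_edge 0.82 258 330 198 246
side flanged_edge 0.91 280 361 208 266
side flanged_edge 0.49 258 329 198 248
pred shut [256.13 195.11] [331.27 245.15]
pred shut [279.79 206.88] [364.4  264.97]
```

Both leaf masks match the predicted shut outlines within a few pixels, and the arm is clear, so I'm handing in.

```bash
python3 -c "
from plant import bot
print(bot.close_job())"
```

```text
the job is handed in; nothing more can be done
None
```

I hung the meter by its bail on the hook, shut the rebated leaf, then shut the flanged leaf over it, and handed the job in at about 24 s. The camera and force checks agreed, but no verdict came back.

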